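# Pack the last two media bottles into the divided crate

## Robot

A 7-joint arm with a two-finger parallel gripper is mounted at the origin on the work surface. World frame = base frame: x ahead of the robot, y to its left, z up, the work surface at z = 0. Lengths are in m, angles in rad, forces in N, time in s.
With the tool pointing down it reaches from about 0.4 to 0.85 m from the base axis. Payload 10.4 kg.
Tool frame: the origin (TCP) lies between the finger pads; the fingertips stand 22 mm ahead of it and the grasp point (between the pads) lies 3 mm ahead of it (r.nose_length is the distance from the TCP to the fingertips, in m); z points along the fingers, y is the line along which they close (so a half turn about z gives the same grasp; the last joint's range is limited). The gripper opens to 87 mm and grips with 3 to 60 N. Pads are 19 mm wide; open, the fingers measure 117 mm over their backs; the gripper's body (75 mm by 190 mm) begins 51 mm behind the grasp point.
Start: joints at [-1.18, 0.332, -0.065, 1.46, 0.022, 1.35, -0.088], TCP at [0.251, 0.572, 0.214] pointing down, gripper open.
Joint ranges: [-2.6, 2.6], [-0.5, 2.12], [-1.47, 1.34], [0.16, 2.42], [-1.27, 4.41], [0.06, 2.06], [-2.6, 2.6]. Speed limits (rad/s): [2.22, 2.22, 2.79, 2.79, 3.14, 3.14, 3.14].

## Interface

Orientations are given as a unit quaternion [x, y, z, w].
In Python, from bench import readout, cams, r gives the robot as it stands. The module is installed in compiled form; this text tells all that it offers.
- The arm moves only by the tool step_arm, never from a script. Its argument "deltas" is a list that holds one entry, the list of rows, each a list of 7 numbers: the turn, a rotation vector about the tool's x, y, z in rad, then the shift along the tool's x, y, z in m, then the opening in per cent of the stroke, from 0 (shut) to 100 (fully open). A call has 1 to 20 rows; each row is the pose to reach, as a shift and turn from the pose commanded when the call began, along the tool's axes at that moment; what a row does not reach only later rows make up. A row lasts 1/8 s, in which the tool goes at most 62.5 mm and 10.7 degrees, less where a joint would pass 70% of its speed; a pose out of reach is approached as far as the arm can. A call with a gripper value outside its range is refused whole. The fingers move at their own pace and stop on an object; "squeeze" is the grip in N (left out, the last holds). Time passes only in rows, so rows that repeat a pose let the fingers close. It gives the time, the measured TCP pose, the force, the opening and the grip force at its end, in the units of the state.
- readout.read_state(): the state, without advancing time (a new reading comes with each control period).
- cams.camera(name): name is "side" or "top" or "wrist"; returns a dict with "img" (420x560x3 uint8, red, green, blue), "fx", "fy", "cx", "cy" (pixels), "origin" and "rotation" of the camera in the world; the wrist camera has in their place "T_tool_cam" (4x4, takes a point from camera to tool coordinates, whose origin is the TCP and whose axes are the flange's). Camera axes: x right, y up, looking along -z (the intrinsics and any distortion apply to the point x, -y, -z); pixel columns grow to the right and rows downward; lengths in m; the calibration is good to about 2 mm. A picture is of the moment at which its call begins: read the wrist's pose just before it. There is no depth.
- r.close_job(): hands the job in; it is judged then, once.
The state is a dict: "time": time; "joint_positions": joint angles; "joint_vel": joint speeds; "joint_torque": joint torques, N m; "ee_pos": TCP position; "eef_rot": TCP orientation; "ft_force": force on the tool from outside, world axes, zero at the start; "torque": the same for the moment, N m; "width": finger opening in m; "grip_force": force on a finger pad.
Only numpy, scipy, OpenCV 4.12 (cv2) and the standard library are available. Lean on these libraries where they do the work, as an engineer would, in place of code of your own. Each camera call takes 0.05 s, during which the arm holds its last target. There are 200 camera calls.

## Task

Pack the two square blue-capped media bottles into the two free cells of the divided crate, one per cell, upright and right down on the crate floor; one of them has fallen over on the bench. The orange divider sits loosely in the crate, seldom in the middle, so nudge it home or feel for its cells, and set each bottle down gently without forcing or dropping it. Leave the two small jars upright in their cells and do not disturb the dish stack, the burner or the wash bottle.

Things in the scene. Friction and masses are not known exactly. Their poses are not given: they have to be found in the camera images.
- bottle_up: square clear-plastic media bottle of cream-yellow agar, standing on the bench. Body 50 x 50 mm, 72 mm high; shoulder tapers to a 30 mm neck at 83 mm; round blue screw cap, 38 mm diameter, from 90 to 114 mm above the base. Origin: centre of the base; z up through the cap, x and y square to the flat sides. 0.12 to 0.24 kg. Fits a cell in any of its four quarter turns
- bottle_down: a second such bottle lying on a flat side on the bench, cap roughly towards the robot. Origin: centre of the base, 25 mm above the bench while it lies; z runs from base to cap. Stood on the bench within about 15 degrees of upright and let go, it settles upright. Held by its round cap it can swing between the finger pads; held by its flat sides it keeps its angle
- crate: frosted plastic tub, does not move: outside 142 x 142 mm, walls 3 mm thick, 70 mm high, floor 4 mm. Origin: centre of the underside, z up, x and y square to the walls. In it an orange grid: 2 x 2 cells 54 x 54 mm clear, 57 mm apart, wall tops 63 mm above the bench. The grid is smaller than the tub and sits anywhere within 9 mm of the middle along the crate's x and y, never turned; not reported
- cell_a (a point): floor centre of the free cell at the crate's +x +y corner if the grid sat in the middle (crate frame 28.5, 28.5, 4 mm); the true cell is up to 9 mm off along x and up to 9 mm along y, all cells alike. Axes as the crate's. The grid keeps its place under light touches; pushed sideways with about 4 N or more it slides, 9 mm either side of the middle, to a firm stop at the tub
- cell_b (a point): floor centre of the free cell at the crate's -x -y corner if the grid sat in the middle (crate frame -28.5, -28.5, 4 mm); the true cell is off by the same shift as cell_a's. Axes as the crate's
- jar_1: small round clear sample jar with white lid, 31 mm diameter, 58 mm high, standing loosely in the crate's +x -y cell. Origin: centre of the base
- jar_2: the same kind of jar in the crate's -x +y cell. Origin: centre of the base
- petri: stack of five closed agar dishes, 92 mm diameter, 73 mm high. Origin: centre of the base
- burner: laboratory gas burner, steel foot 86 mm diameter, upright tube 17 mm thick, 150 mm high. Origin: centre of the base
- wash: white wash bottle with red cap and spout, 66 mm diameter, 178 mm high. Origin: centre of the base
Not all that is in view belongs to the job. What is meant by the crate is not turquoise, and is the larger of those in its own colour.

How it is judged:
By the outcome, as a careful person would: the job done as asked, in the order asked, and still so for the second after the job is handed in, with the robot touching nothing.
It also fails if it takes over 70 s, if anything falls off the work surface, if the arm or the gripper's body presses on something with over 40 N, if the wrist force passes 120 N, or if a joint passes its speed limit or range.

## Working session

There is one attempt and no reset: what is moved stays moved. The work goes in short steps, Python scripts to look and compute and a tool call to move; the robot and the scene stay as the last step left them, time stands still between calls to the robot, and variables do not carry over. Pictures are saved under pics/ and viewed, at most 10 in all, crops included, and the job is handed in when it is done.

Besides the shell and the picture viewer there is one more tool, called after "Emit:" by a JSON object that holds its "name" and its "arguments", one argument or row to a line. step_arm: Moves the arm, as the interface text tells. Its arguments: {"type":"object","properties":{"deltas":{"type":"array"},"squeeze":{"type":"number"}},"required":["deltas"]}

```bash
mkdir -p pics; cat > h.py <<'E'
import numpy as np, cv2, json
from scipy.spatial.transform import Rotation as R
from bench import readout, cams, r
def snap(name,fn):
    s=readout.read_state(); c=cams.camera(name)
    cv2.imwrite(f'pics/{fn}.png',c['img'][:,:,::-1])
    if name=='wrist':
        T=np.eye(4);T[:3,:3]=R.from_quat(s['eef_rot']).as_matrix();T[:3,3]=s['ee_pos'];M=T@np.array(c['T_tool_cam'])
        c['origin'],c['rotation']=M[:3,3],M[:3,:3]
    d={k:(np.array(v).tolist()) for k,v in c.items() if k!='img'}
    json.dump(d,open(f'pics/{fn}.json','w')); return c
def px(fn,u,v,z):
    c=json.load(open(f'pics/{fn}.json')); Rm=np.array(c['rotation'])
    if Rm.ndim==1: Rm=R.from_quat(Rm).as_matrix()
    K=np.array([[c['fx'],0,c['cx']],[0,c['fy'],c['cy']],[0,0,1.]])
    D=np.array(c.get('distortion',c.get('dist',[0,0,0,0,0.])),float)
    p=cv2.undistortPoints(np.array([[[u,v]]],float),K,D)[0,0]
    d=Rm@np.array([p[0],-p[1],-1]); o=np.array(c['origin']); return o+d*(z-o[2])/d[2]
def proj(fn,P):
    c=json.load(open(f'pics/{fn}.json')); Rm=np.array(c['rotation'])
    q=Rm.T@(np.array(P)-c['origin']); return c['cx']+c['fx']*q[0]/-q[2], c['cy']+c['fy']*q[1]/q[2]
E
python3 - <<'E'
from h import *
s=readout.read_state();print({k:np.round(v,3).tolist() for k,v in s.items()})
for n in('top','side'):
    c=snap(n,n+'0');print({k:v for k,v in c.items() if k!='img'})
a=np.hstack([cv2.imread('pics/top0.png')]);cv2.imwrite('pics/top0b.png',cv2.resize(a,(800,600),interpolation=2))
E
```

```text
{'time': 0.0, 'joint_positions': [-1.18, 0.333, -0.065, 1.461, 0.022, 1.35, -0.089], 'joint_vel': [-0.0, -0.0, 0.0, -0.001, 0.001, 0.001, -0.001], 'joint_torque': [0.0, -62.324, 0.025, -38.991, -0.061, 0.04, 0.0], 'ee_pos': [0.251, 0.572, 0.214], 'eef_rot': [0.205, 0.979, -0.001, -0.0], 'ft_force': [0.056, 0.545, 0.28], 'torque': [-0.002, 0.022, -0.025], 'grip_force': 0.0, 'width': 0.087}
{'fx': 438.6853416547471, 'fy': 438.6853416547471, 'cx': 272.6052231264302, 'cy': 209.83881203178947, 'origin': array([0.45672864, 0.00336545, 0.90284035]), 'rotation': array([ 0.04658337, -0.05181379, -0.70238233,  0.70838152])}
{'fx': 446.852987903325, 'fy': 446.852987903325, 'cx': 284.62135645410984, 'cy': 205.37438986326652, 'origin': array([ 0.34296849, -0.83076015,  0.84272063]), 'rotation': array([ 0.39650102, -0.05838433, -0.11018832,  0.90952556])}
```

View pics/top0b.png

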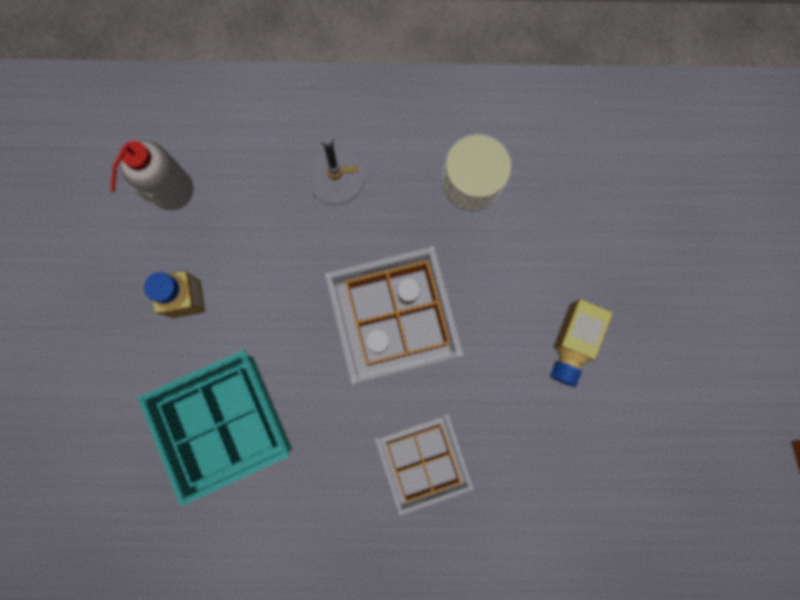

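View pics/side0.png

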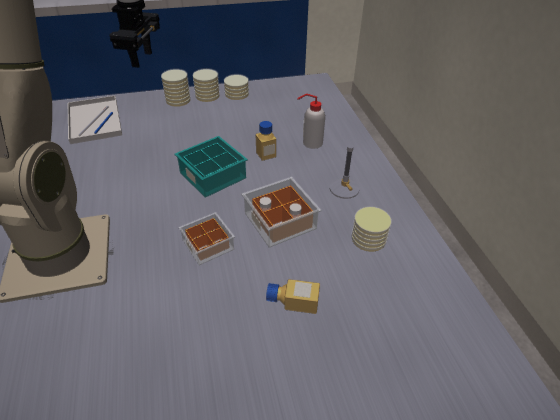

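```bash
sed -i "s/    q=Rm.T/    Rm=R.from_quat(Rm).as_matrix() if Rm.ndim==1 else Rm\n    q=Rm.T/" h.py; python3 - <<'E'
from h import *
a=cv2.imread('pics/top0.png')
f=lambda x,y,w,h,k:cv2.resize(a[y:y+h,x:x+w],None,fx=k,fy=k,interpolation=cv2.INTER_CUBIC)
A=f(222,168,107,107,5)  # 535
B=f(375,200,64,76,4); C=f(95,180,64,57,4) 
im=np.zeros((540,795,3),np.uint8);im[:535,:535]=A;im[:304,537:793]=B;im[306:534,537:793]=C
cv2.imwrite('pics/c0.png',im)
E
```

```text
(no output)
```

View pics/c0.png

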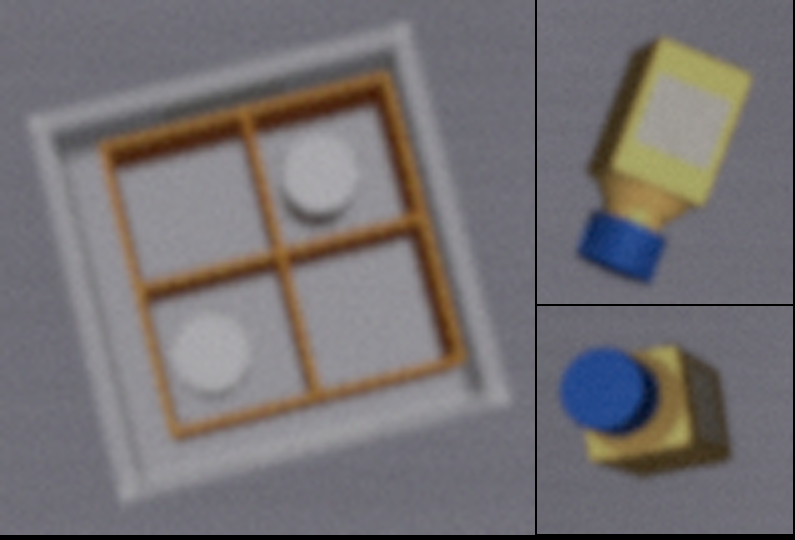

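```bash
python3 - <<'E'
from h import *
g=lambda x,y,X0,Y0,k,ox,oy,z:px('top0',ox+(x-X0+.5)/k-.5,oy+(y-Y0+.5)/k-.5,z)
def rep(n,P,X0,Y0,k,ox,oy,z):
    W=np.array([g(*p,X0,Y0,k,ox,oy,z) for p in P])[:,:2]
    print(n,W.round(4).tolist(),'mean',W.mean(0).round(4))
    if len(P)>2:
        e=np.diff(np.vstack([W,W[:1]]),axis=0);print('  len',np.linalg.norm(e,axis=1).round(4),'ang',np.degrees(np.arctan2(e[:,1],e[:,0])).round(1))
    return W.mean(0)
a=rep('crate',[(28,118),(408,22),(510,404),(124,503)],0,0,5,222,168,.07)
b=rep('grid',[(103,147),(388,74),(462,360),(175,438)],0,0,5,222,168,.063)
rep('cross',[(281,258)],0,0,5,222,168,.063); print('shift',b-a)
rep('down',[(660,38),(752,72),(702,207),(615,173)],537,0,4,375,200,.05)
rep('downcap',[(622,246)],537,0,4,375,200,.03)
rep('upcap',[(605,390)],537,306,4,95,180,.114)
rep('up',[(678,346),(692,445),(592,462)],537,306,4,95,180,.072)
rep('petri',[(478,163)],0,0,1/.7,0,0,.073);rep('burner',[(338,178)],0,0,1/.7,0,0,0.01)
rep('smallcrate',[(425,465)],0,0,1/.7,0,0,0.05);rep('turq',[(214,427)],0,0,1/.7,0,0,0.05)
E
```

```text
crate [[0.609, 0.0854], [0.6482, -0.0612], [0.5006, -0.0996], [0.4622, 0.0461]] mean [ 0.555  -0.0073]
  len [0.1518 0.1526 0.1506 0.152 ] ang [ -75.  -165.4  104.8   15. ]
grid [[0.5991, 0.0568], [0.629, -0.0539], [0.5176, -0.0822], [0.4869, 0.0274]] mean [ 0.5582 -0.013 ]
  len [0.1146 0.1149 0.1138 0.1159] ang [ -74.9 -165.7  105.6   14.7]
cross [[0.5564, -0.0126]] mean [ 0.5564 -0.0126]
shift [ 0.00317547 -0.00564798]
down [[0.5801, -0.2638], [0.5636, -0.3085], [0.4974, -0.2814], [0.5135, -0.2396]] mean [ 0.5386 -0.2733]
  len [0.0476 0.0716 0.0448 0.0709] ang [-110.2  157.8   68.9  -20. ]
downcap [[0.4787, -0.2477]] mean [ 0.4787 -0.2477]
upcap [[0.5816, 0.2904]] mean [0.5816 0.2904]
up [[0.6099, 0.272], [0.5621, 0.2628], [0.5535, 0.3098]] mean [0.5752 0.2815]
  len [0.0487 0.0478 0.0679] ang [-169.1  100.3  -33.8]
petri [[0.7652, -0.1228]] mean [ 0.7652 -0.1228]
burner [[0.7633, 0.075]] mean [0.7633 0.075 ]
smallcrate [[0.3558, -0.0511]] mean [ 0.3558 -0.0511]
turq [[0.4032, 0.2304]] mean [0.4032 0.2304]
```

Emit:
{"name": "step_arm", "arguments": {
  "deltas": [
    [[0,0,0,-0.06,-0.018,-0.005,100],[0,0,0,-0.12,-0.036,-0.01,100],[0,0,0,-0.18,-0.054,-0.016,100],[0,0,0,-0.24,-0.072,-0.016,100],[0,0,0,-0.3,-0.09,-0.016,100],[0,0,0,-0.36,-0.108,-0.016,100],[0,0,0,-0.416,-0.125,-0.016,100],[0,0,0,-0.416,-0.125,-0.016,100],[0,0,0,-0.416,-0.125,-0.016,100]]
  ]
}}

```text
time: 1.23
ee_pos: [0.5815, 0.2908, 0.2299]
eef_rot: [0.205, 0.979, -0.0, -0.001]
ft_force: [-0.9, 1.1, -0.7]
width: 0.0868
grip_force: 0.0
```

```bash
cat >> h.py <<'E'
def go(p,yaw=None):
    "delta in tool axes to world TCP p (tool kept); yaw = world turn wanted of tool z"
    s=readout.read_state(); Rm=R.from_quat(s['eef_rot']).as_matrix()
    print('t',round(s['time'],2),'tcp',np.round(s['ee_pos'],4),'rotvec-x',np.round(Rm[:,0],3),'z',np.round(Rm[:,2],3),'F',np.round(s['ft_force'],1),'w',s['width'],'grip',s['grip_force'])
    if p is not None: print('delta',(Rm.T@(np.array(p)-s['ee_pos'])).round(4))
E
python3 - <<'E'
from h import *
go((.5816,.2904,.105)); c=snap('wrist','w1'); print(c['origin'],c['T_tool_cam'],c['fx'],c.keys())
print(proj('w1',(.5816,.2904,.114)))
E
```

```text
t 1.23 tcp [0.5815 0.2908 0.2299] rotvec-x [-0.916  0.402  0.001] z [-0.001  0.    -1.   ] F [-0.9  1.1 -0.7] w 0.086814684116889 grip 0.0
delta [-0.0004 -0.0003  0.1249]
[0.52193773 0.31724822 0.4012378 ] [[-3.49892878e-04  9.71071268e-01  2.38789595e-01  6.53729749e-02]
 [ 9.99999823e-01  2.24796296e-04  5.51111083e-04  1.60734002e-04]
 [ 4.81489122e-04  2.38789745e-01 -9.71071174e-01 -1.71296635e-01]
 [ 0.00000000e+00  0.00000000e+00  0.00000000e+00  1.00000000e+00]] 317.3182108603656 dict_keys(['img', 'fx', 'fy', 'cx', 'cy', 'T_tool_cam', 'origin', 'rotation'])
(np.float64(279.3246656743577), np.float64(205.65361780968715))
```

View pics/w1.png

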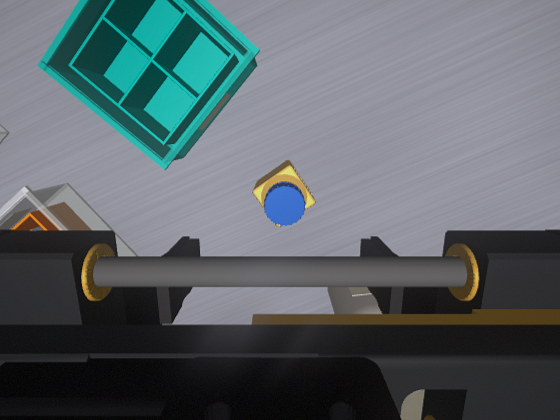

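```bash
python3 - <<'E'
from h import *
p=px('w1',284.5,204,.114);print(p)
go((p[0],p[1],.104))
E
```

```text
[0.58209116 0.29542566 0.114     ]
t 1.27 tcp [0.581  0.2917 0.2301] rotvec-x [-0.916  0.401  0.001] z [-0.001  0.    -1.   ] F [-1.1 -0.5  0.1] w 0.0869429404675295 grip 0.0
delta [0.0004 0.0038 0.1261]
```

Emit:
{"name": "step_arm", "arguments": {
  "deltas": [
    [[0,0,0,0,0.004,0.05,100],[0,0,0,0,0.004,0.1,100],[0,0,0,0,0.004,0.126,100],[0,0,0,0,0.004,0.126,100],[0,0,0,0,0.004,0.126,0],[0,0,0,0,0.004,0.126,0],[0,0,0,0,0.004,0.126,0],[0,0,0,0,0.004,0.126,0],[0,0,0,0,0.004,0.126,0],[0,0,0,0,0.004,0.1,0],[0,0,0,0,0.004,0.06,0],[0,0,0,0,0.004,0.02,0],[0,0,0,0,0.004,-0.01,0],[0,0,0,0,0.004,-0.01,0]]
  ],
  "squeeze": 15
}}

```text
time: 3.02
ee_pos: [0.5846, 0.2947, 0.2434]
eef_rot: [0.205, 0.979, 0.002, 0.002]
ft_force: [-0.0, 0.5, 0.2]
width: 0.0015
grip_force: 0.0
```

```bash
python3 - <<'E'
from h import *
# hover with grid in camera view: aim camera at crate. current state and delta to hover over crate centre offset so that the grid is in view
go((.577,.022,.24)); go((.62,-.03,.24))
E
```

```text
t 3.02 tcp [0.5846 0.2947 0.2434] rotvec-x [-0.916  0.402 -0.003] z [ 0.004  0.003 -1.   ] F [-0.   0.5  0.2] w 0.0014815956328072845 grip 0.0
delta [-0.1027 -0.2528  0.0027]
t 3.02 tcp [0.5846 0.2947 0.2434] rotvec-x [-0.916  0.402 -0.003] z [ 0.004  0.003 -1.   ] F [-0.   0.5  0.2] w 0.0014815956328072845 grip 0.0
delta [-0.163  -0.2831  0.0027]
```

```bash
python3 - <<'E'
from h import *
go(None); snap('wrist','w2'); snap('side','s2')
a=cv2.imread('pics/w2.png')[100:320,150:420];b=cv2.imread('pics/s2.png')[60:210,200:350]
im=np.zeros((440,790,3),np.uint8);im[:359,:440]=cv2.resize(a,(440,359));im[:345,442:787]=cv2.resize(b,(345,345));cv2.imwrite('pics/c2.png',im)
E
```

```text
t 3.02 tcp [0.5846 0.2947 0.2434] rotvec-x [-0.916  0.402 -0.003] z [ 0.004  0.003 -1.   ] F [-0.   0.5  0.2] w 0.0014815956328072845 grip 0.0
```

View pics/c2.png

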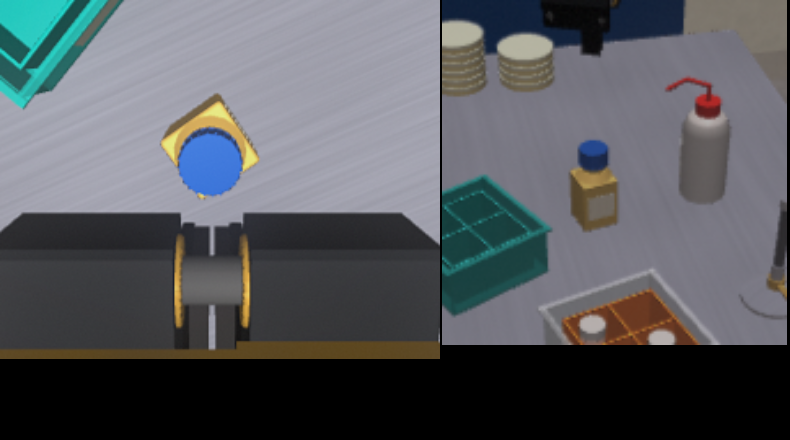

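```bash
python3 - <<'E'
from h import *
p=px('w2',150+211/1.63,100+163/1.63,.114);print(p)
go((p[0],p[1],.104));go((.5825,.295,.104))
E
```

```text
[0.58306426 0.29570627 0.114     ]
t 3.12 tcp [0.5834 0.2942 0.24  ] rotvec-x [-0.916  0.402  0.   ] z [-0. -0. -1.] F [-0.3  0.7 -0.8] w 0.0007333625004803205 grip 0.0
delta [0.0009 0.0013 0.136 ]
t 3.12 tcp [0.5834 0.2942 0.24  ] rotvec-x [-0.916  0.402  0.   ] z [-0. -0. -1.] F [-0.3  0.7 -0.8] w 0.0007333625004803205 grip 0.0
delta [0.0011 0.0004 0.136 ]
```

Emit:
{"name": "step_arm", "arguments": {
  "deltas": [
    [[0,0,0,0.001,0.001,0.03,68],[0,0,0,0.001,0.001,0.06,68],[0,0,0,0.001,0.001,0.08,68],[0,0,0,0.001,0.001,0.09,68],[0,0,0,0.001,0.001,0.095,68],[0,0,0,0.001,0.001,0.095,68],[0,0,0,0.001,0.001,0.115,68],[0,0,0,0.001,0.001,0.136,68],[0,0,0,0.001,0.001,0.136,68],[0,0,0,0.001,0.001,0.136,0],[0,0,0,0.001,0.001,0.136,0],[0,0,0,0.001,0.001,0.136,0],[0,0,0,0.001,0.001,0.136,0],[0,0,0,0.001,0.001,0.136,0],[0,0,0,0.001,0.001,0.136,0],[0,0,0,0.001,0.001,0.136,0]]
  ],
  "squeeze": 15
}}

```text
time: 5.12
ee_pos: [0.5833, 0.2955, 0.1049]
eef_rot: [0.205, 0.979, 0.0, 0.0]
ft_force: [-0.6, -1.4, 5.5]
width: 0.0357
grip_force: 15.0
```

Emit:
{"name": "step_arm", "arguments": {
  "deltas": [
    [[0,0,0,0,0,-0.02,0],[0,0,0,0,0,-0.06,0],[0,0,0,0,0,-0.11,0],[0,0,0,0,0,-0.155,0],[0,0,-0.015,-0.02,-0.035,-0.155,0],[0,0,-0.03,-0.045,-0.078,-0.155,0],[0,0,-0.045,-0.07,-0.12,-0.155,0],[0,0,-0.06,-0.095,-0.164,-0.155,0],[0,0,-0.075,-0.12,-0.207,-0.155,0],[0,0,-0.075,-0.142,-0.245,-0.155,0],[0,0,-0.075,-0.158,-0.273,-0.155,0],[0,0,-0.075,-0.164,-0.283,-0.155,0],[0,0,-0.075,-0.164,-0.283,-0.155,0],[0,0,-0.075,-0.164,-0.283,-0.155,0]]
  ]
}}

```text
time: 6.88
ee_pos: [0.6194, -0.0274, 0.2595]
eef_rot: [0.167, 0.986, 0.0, -0.0]
ft_force: [-0.5, 0.6, -2.9]
width: 0.0354
grip_force: 15.0
```

```bash
python3 - <<'E'
from h import *
go(None); snap('wrist','w3'); snap('side','s3')
a=cv2.imread('pics/w3.png')
b=cv2.imread('pics/s3.png')[60:260,200:400]
im=np.zeros((420,790,3),np.uint8);im[:,:560]=a;im[:228,562:790]=cv2.resize(b,(228,228));cv2.imwrite('pics/c3.png',im)
E
```

```text
t 6.88 tcp [ 0.6194 -0.0274  0.2595] rotvec-x [-0.944  0.33   0.   ] z [-0.     0.001 -1.   ] F [-0.5  0.6 -2.9] w 0.03539239282911345 grip 14.996933341026306
```

View pics/c3.png

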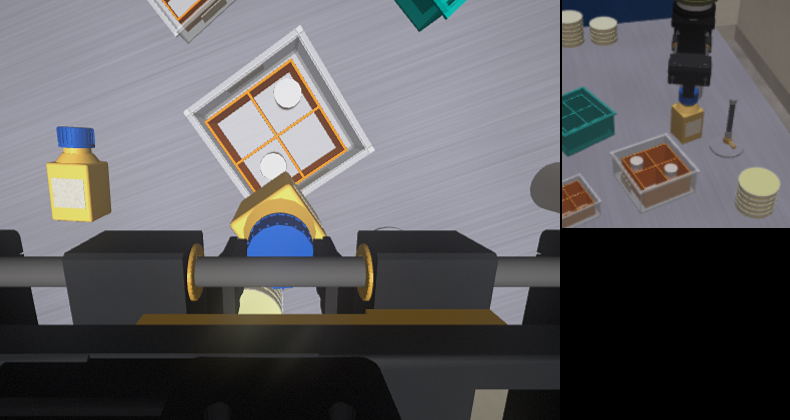

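```bash
python3 - <<'E'
from h import *
a=cv2.imread('pics/w3.png')
f=lambda x,y,w,h,k:cv2.resize(a[y:y+h,x:x+w],None,fx=k,fy=k,interpolation=cv2.INTER_CUBIC)
im=np.zeros((570,800,3),np.uint8);im[:,:570]=f(185,22,190,190,3);im[:240,574:798]=f(224,170,112,120,2);cv2.imwrite('pics/c4.png',im)
E
```

```text
(no output)
```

View pics/c4.png

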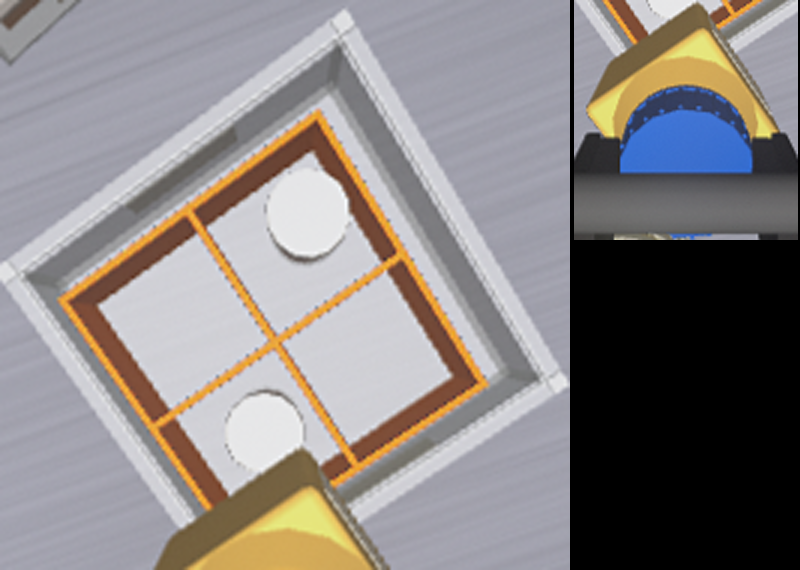

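```bash
python3 - <<'E'
from h import *
def W(P,X0,ox,oy,k,z): return np.array([px('w3',ox+(x-X0+.5)/k-.5,oy+(y+.5)/k-.5,z)[:2] for x,y in P])
ang=lambda d:np.degrees(np.arctan2(d[1],d[0]))
G=W([(64,299),(318,113),(485,383),(275,343)],0,185,22,3,.063)
C=W([(8,273),(343,18),(558,383)],0,185,22,3,.07)
print('grid',G.round(4),'ctr',(G[0]+G[2])/2,np.linalg.norm(G[1]-G[0]),np.linalg.norm(G[2]-G[1]),ang(G[1]-G[0]),ang(G[2]-G[1]))
print('crate',C.round(4),'ctr',(C[0]+C[2])/2,np.linalg.norm(C[1]-C[0]),np.linalg.norm(C[2]-C[1]),ang(C[1]-C[0]),ang(C[2]-C[1]))
for b in (.154,):
    B=W([(587,107),(701,27),(776,133)],574,224,170,2,b+.072)
    print('bottle',B.round(4),(B[0]+B[2])/2,np.linalg.norm(B[1]-B[0]),np.linalg.norm(B[2]-B[1]),ang(B[1]-B[0]),ang(B[2]-B[1]))
    t=W([(619,172),(752,172),(685.5,110)],574,224,170,2,b+.114);print('cap',t.round(4))
E
```

```text
grid [[ 0.5189 -0.0791]
 [ 0.4897  0.0307]
 [ 0.6001  0.06  ]
 [ 0.5598 -0.0103]] ctr [ 0.55948721 -0.00953376] 0.11358708204851484 0.11427133926055878 104.87580163082553 14.896199654061267
crate [[ 0.5045 -0.0934]
 [ 0.4655  0.0477]
 [ 0.6083  0.0845]] ctr [ 0.55639168 -0.00447183] 0.1464002396044148 0.14748800884740834 105.45068263879686 14.435482976984648
bottle [[ 6.024e-01 -5.650e-02]
 [ 5.895e-01 -1.160e-02]
 [ 6.322e-01  6.000e-04]] [ 0.61730123 -0.02791872] 0.04672662096773267 0.04438189181371322 106.09155583181933 15.98290310339145
cap [[ 0.6134 -0.0446]
 [ 0.6254 -0.0102]
 [ 0.6028 -0.0216]]
```

Emit:
{"name": "step_arm", "arguments": {
  "deltas": [
    [[0,0,0,0.02,0.014,0.0,0],[0,0,0,0.04,0.028,0.02,0],[0,0,0,0.0535,0.037,0.05,0],[0,0,0,0.0535,0.037,0.0745,0],[0,0,0,0.0535,0.037,0.0795,0],[0,0,0,0.0535,0.037,0.0845,0],[0,0,0,0.0535,0.037,0.0895,0],[0,0,0,0.0535,0.037,0.0935,0],[0,0,0,0.0535,0.037,0.096,0],[0,0,0,0.0535,0.037,0.0985,0],[0,0,0,0.0535,0.037,0.0985,0]]
  ]
}}

```text
time: 8.35
ee_pos: [0.5809, 0.023, 0.1605]
eef_rot: [0.169, 0.986, -0.0, -0.0]
ft_force: [0.5, -0.3, -1.2]
width: 0.0356
grip_force: 15.0
```

Emit:
{"name": "step_arm", "arguments": {
  "deltas": [
    [[0,0,0,0,0,0.003,0],[0,0,0,0,0,0.006,0],[0,0,0,0,0,0.009,0],[0,0,0,0,0,0.012,0],[0,0,0,0,0,0.012,0]]
  ]
}}

```text
time: 8.98
ee_pos: [0.581, 0.0232, 0.1486]
eef_rot: [0.169, 0.986, -0.0, -0.0]
ft_force: [-0.0, 0.1, -2.0]
width: 0.0358
grip_force: 15.0
```

```bash
python3 - <<'E'
from h import *
for i in range(3): go(None)
E
```

```text
t 8.97 tcp [0.581  0.0232 0.1486] rotvec-x [-0.943  0.332  0.   ] z [-0.001 -0.    -1.   ] F [-0.   0.1 -2. ] w 0.03577432057299051 grip 14.99148577451706
t 8.97 tcp [0.581  0.0232 0.1486] rotvec-x [-0.943  0.332  0.   ] z [-0.001 -0.    -1.   ] F [-0.   0.1 -2. ] w 0.03577432057299051 grip 14.99148577451706
t 8.97 tcp [0.581  0.0232 0.1486] rotvec-x [-0.943  0.332  0.   ] z [-0.001 -0.    -1.   ] F [-0.   0.1 -2. ] w 0.03577432057299051 grip 14.99148577451706
```

Emit:
{"name": "step_arm", "arguments": {
  "deltas": [
    [[0,0,0,0,0,0.006,0],[0,0,0,0,0,0.012,0],[0,0,0,0,0,0.018,0],[0,0,0,0,0,0.024,0],[0,0,0,0,0,0.03,0],[0,0,0,0,0,0.034,0],[0,0,0,0,0,0.036,0],[0,0,0,0,0,0.036,0]]
  ]
}}

```text
time: 9.98
ee_pos: [0.5812, 0.0232, 0.1129]
eef_rot: [0.169, 0.986, 0.0, -0.0]
ft_force: [-0.4, 0.3, -1.2]
width: 0.0359
grip_force: 15.0
```

Emit:
{"name": "step_arm", "arguments": {
  "deltas": [
    [[0,0,0,0,0,0.0015,0],[0,0,0,0,0,0.003,0],[0,0,0,0,0,0.004,0],[0,0,0,0,0,0.004,0]]
  ]
}}

```text
time: 10.48
ee_pos: [0.5814, 0.0231, 0.1093]
eef_rot: [0.169, 0.986, 0.0, 0.0]
ft_force: [-0.5, -1.6, 0.6]
width: 0.0359
grip_force: 15.0
```

Emit:
{"name": "step_arm", "arguments": {
  "deltas": [
    [[0,0,0,0,0,0.001,0],[0,0,0,0,0,0.001,0],[0,0,0,0,0,0.001,0]]
  ]
}}

```text
time: 10.85
ee_pos: [0.5819, 0.0231, 0.1091]
eef_rot: [0.169, 0.986, 0.0, 0.001]
ft_force: [-2.2, -0.5, 8.6]
width: 0.0356
grip_force: 15.0
```

Emit:
{"name": "step_arm", "arguments": {
  "deltas": [
    [[0,0,0,0,0,0,58],[0,0,0,0,0,0,58],[0,0,0,0,0,0,58],[0,0,0,0,0,0,58],[0,0,0,0,0,-0.02,58],[0,0,0,0,0,-0.06,58],[0,0,0,0,0,-0.1,70],[0,0,0,0.0,-0.05,-0.11,70],[0,0,0,0.002,-0.11,-0.11,70],[0,0,0,0.004,-0.17,-0.11,70],[0,0,0,0.006,-0.23,-0.11,70],[0,0,0,0.008,-0.28,-0.11,70],[0,0,0,0.008,-0.291,-0.11,70],[0,0,0,0.008,-0.291,-0.11,70]]
  ]
}}

```text
time: 12.6
ee_pos: [0.477, -0.2487, 0.2179]
eef_rot: [0.169, 0.986, 0.0, 0.0]
ft_force: [0.5, 1.1, 0.6]
width: 0.0608
grip_force: 0.0
```

```bash
python3 - <<'E'
from h import *
go((.478,-.249,.028)); snap('wrist','w5'); snap('side','s5')
b=cv2.imread('pics/s5.png')[120:260,220:360]
im=np.zeros((420,790,3),np.uint8);im[:,:560]=cv2.imread('pics/w5.png');im[:228,562:790]=cv2.resize(b,(228,228));cv2.imwrite('pics/c5.png',im)
print(proj('w5',(.478,-.249,.03)))
E
```

```text
t 12.6 tcp [ 0.477  -0.2487  0.2179] rotvec-x [-0.943  0.333  0.   ] z [ 0.  0. -1.] F [0.5 1.1 0.6] w 0.0607915187577305 grip 0.0
delta [-0.0011 -0.      0.1899]
(np.float64(279.6108798679439), np.float64(192.26862334689645))
```

View pics/c5.png

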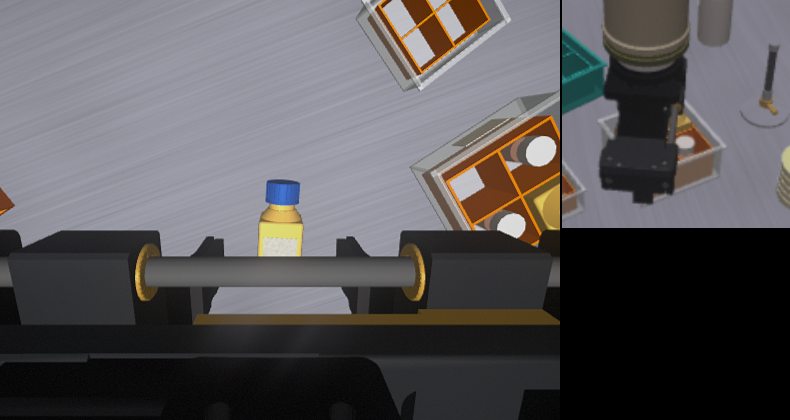

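```bash
python3 - <<'E'
from h import *
a=px('w5',283,180,.038);b=px('w5',283,204,.044);print(a,b,np.linalg.norm((a-b)[:2]))
m=(a+b)/2; go((m[0],m[1],.028))
E
```

```text
[ 0.46479422 -0.24032287  0.038     ] [ 0.48933188 -0.24900018  0.044     ] 0.026026766361654713
t 12.7 tcp [ 0.4778 -0.247   0.2177] rotvec-x [-0.944  0.33   0.   ] z [-0.     0.001 -1.   ] F [ 0.3  0.4 -0. ] w 0.06085960631387042 grip 0.0
delta [0.0014 0.0018 0.1897]
```

Emit:
{"name": "step_arm", "arguments": {
  "deltas": [
    [[0,0,0,0.001,0.002,0.05,70],[0,0,0,0.001,0.002,0.1,70],[0,0,0,0.001,0.002,0.15,70],[0,0,0,0.001,0.002,0.175,70],[0,0,0,0.001,0.002,0.19,70],[0,0,0,0.001,0.002,0.19,70],[0,0,0,0.001,0.002,0.19,0],[0,0,0,0.001,0.002,0.19,0],[0,0,0,0.001,0.002,0.19,0],[0,0,0,0.001,0.002,0.19,0],[0,0,0,0.001,0.002,0.19,0],[0,0,0,0.001,0.002,0.19,0]]
  ],
  "squeeze": 7
}}

```text
time: 14.2
ee_pos: [0.4768, -0.2464, 0.028]
eef_rot: [0.169, 0.986, 0.0, 0.0]
ft_force: [-0.4, 0.9, 1.2]
width: 0.0294
grip_force: 6.2
```

Emit:
{"name": "step_arm", "arguments": {
  "deltas": [
    [[0,0,0,0,0,0,0],[0,0,0,0,0,-0.002,0]]
  ]
}}

```text
time: 14.45
ee_pos: [0.4765, -0.2465, 0.0298]
eef_rot: [0.169, 0.986, -0.0, -0.0]
ft_force: [-0.4, 0.4, 1.3]
width: 0.0268
grip_force: 5.7
```

```bash
python3 - <<'E'
from h import *
go(None); snap('wrist','w6'); snap('side','s6'); snap('top','t6')
b=cv2.imread('pics/s6.png')[240:330,240:350]
im=np.zeros((420,790,3),np.uint8);im[:360,:480]=cv2.resize(cv2.imread('pics/w6.png')[130:340,140:420],(480,360));im[:246,490:790]=cv2.resize(b,(300,246))
cv2.imwrite('pics/c6.png',im)
E
```

```text
t 14.45 tcp [ 0.4765 -0.2465  0.0298] rotvec-x [-0.943  0.332  0.   ] z [-0.  0. -1.] F [-0.4  0.4  1.3] w 0.026816172925429795 grip 5.716611072421074
```

View pics/c6.png

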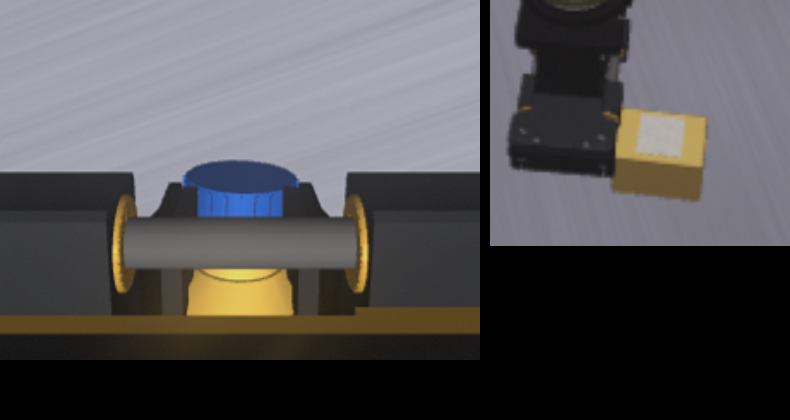

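Emit:
{"name": "step_arm", "arguments": {
  "deltas": [
    [[0,0,0,0,0,0,0],[0,0,0,0,0,-0.003,0],[0,0,0,0,0,-0.008,0],[0,0,0,0,0,-0.015,0]]
  ],
  "squeeze": 10
}}

```text
time: 15.1
ee_pos: [0.4768, -0.2463, 0.0452]
eef_rot: [0.168, 0.986, 0.0, -0.0]
ft_force: [0.3, -0.0, 0.1]
width: 0.0014
grip_force: 0.0
```

```bash
python3 - <<'E'
from h import *
go(None); snap('wrist','w7'); snap('side','s7'); snap('top','t7')
f=lambda n,x,y,w,h,W,H:cv2.resize(cv2.imread(f'pics/{n}.png')[y:y+h,x:x+w],(W,H),interpolation=cv2.INTER_CUBIC)
im=np.zeros((600,790,3),np.uint8);im[:300,:400]=f('w7',140,130,280,210,400,300);im[:300,402:790]=f('s7',240,240,116,90,388,300)
im[302:602,:400]=f('t7',345,190,120,90,400,298);im[302:602,402:790]=f('t6',345,190,116,90,388,298)
cv2.imwrite('pics/c7.png',im)
E
```

```text
t 15.1 tcp [ 0.4768 -0.2463  0.0452] rotvec-x [-0.943  0.332  0.   ] z [-0.  0. -1.] F [ 0.3 -0.   0.1] w 0.0014252540349774712 grip 0.0
```

View pics/c7.png

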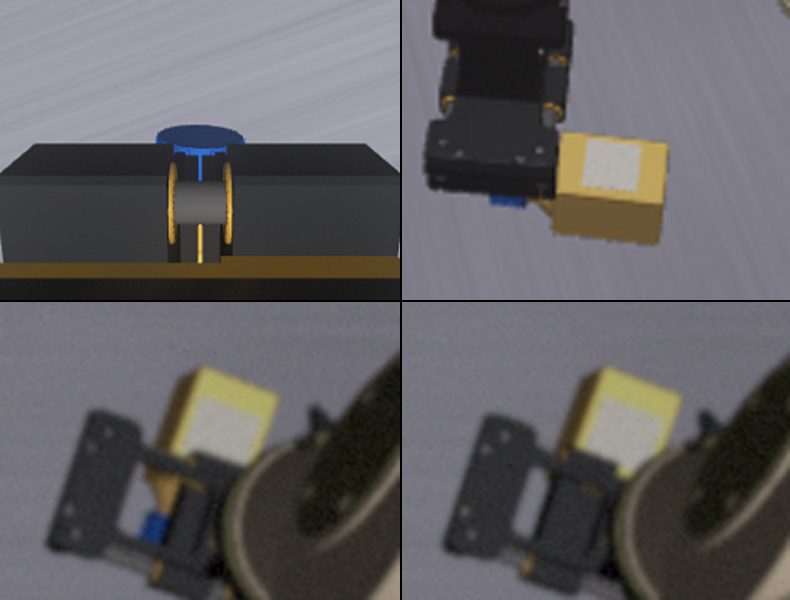

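```bash
python3 - <<'E'
from h import *
print(r.nose_length, [a for a in dir(r) if a[0]!='_']); go(None)
E
```

```text
0.022 ['PlanningError', 'close_job', 'nose_length']
t 15.25 tcp [ 0.4771 -0.2464  0.0454] rotvec-x [-0.943  0.332 -0.001] z [ 0.001 -0.    -1.   ] F [ 0.5 -0.6 -0.5] w 0.0004926663469566185 grip 0.0
```

Emit:
{"name": "step_arm", "arguments": {
  "deltas": [
    [[0,0,0,0,0,-0.025,72],[0,0,0,0,0,-0.025,72],[0,0,0,0,0,-0.025,72],[0,0,0,0,0,-0.025,72],[0,0,0,0,0,-0.025,72],[0,0,0,0,0,-0.025,72],[0,0,0,0,0,-0.015,72],[0,0,0,0,0,0.0,72],[0,0,0,0,0,0.012,72],[0,0,0,0,0,0.017,72],[0,0,0,0,0,0.021,72],[0,0,0,0,0,0.021,72]]
  ]
}}

```text
time: 16.75
ee_pos: [0.4767, -0.2464, 0.0238]
eef_rot: [0.169, 0.986, 0.0, -0.0]
ft_force: [-0.4, -0.1, -0.6]
width: 0.0625
grip_force: 0.0
```

Emit:
{"name": "step_arm", "arguments": {
  "deltas": [
    [[0,0,0,0,0,0.0015,72],[0,0,0,0,0,0.003,72],[0,0,0,0,0,0.0045,72],[0,0,0,0,0,0.0045,72]]
  ]
}}

```text
time: 17.25
ee_pos: [0.4766, -0.2464, 0.0193]
eef_rot: [0.169, 0.986, 0.0, -0.0]
ft_force: [-0.2, 0.7, -0.0]
width: 0.0622
grip_force: 0.0
```

Emit:
{"name": "step_arm", "arguments": {
  "deltas": [
    [[0,0,0,0,0,0.002,72],[0,0,0,0,0,0.004,72],[0,0,0,0,0,0.006,72],[0,0,0,0,0,0.007,72],[0,0,0,0,0,0.007,72]]
  ]
}}

```text
time: 17.88
ee_pos: [0.4766, -0.2464, 0.0123]
eef_rot: [0.169, 0.986, 0.0, -0.0]
ft_force: [-0.3, -1.0, -0.3]
width: 0.0627
grip_force: 0.0
```

Emit:
{"name": "step_arm", "arguments": {
  "deltas": [
    [[0,0,0,0,0,0,35],[0,0,0,0,0,0,35],[0,0,0,0,0,0,35],[0,0,0,0,0,0,35],[0,0,0,0,0,0,35]]
  ],
  "squeeze": 7
}}

```text
time: 18.5
ee_pos: [0.4767, -0.2464, 0.0124]
eef_rot: [0.169, 0.986, 0.0, 0.0]
ft_force: [-0.8, -1.2, 0.1]
width: 0.0382
grip_force: 7.0
```

Emit:
{"name": "step_arm", "arguments": {
  "deltas": [
    [[0,0,0,0,0,0,55],[0,0,0,0,0,0,55],[0,0,0,0,0,0.002,55],[0,0,0,0,0,0.004,55],[0,0,0,0,0,0.006,55],[0,0,0,0,0,0.008,55],[0,0,0,0,0,0.008,55]]
  ]
}}

```text
time: 19.38
ee_pos: [0.4766, -0.2464, 0.0042]
eef_rot: [0.169, 0.986, 0.0, -0.0]
ft_force: [0.2, 0.0, 0.2]
width: 0.0479
grip_force: 0.0
```

Emit:
{"name": "step_arm", "arguments": {
  "deltas": [
    [[0,0,0,0,0,0,20],[0,0,0,0,0,0,20],[0,0,0,0,0,0,20],[0,0,0,0,0,0,20],[0,0,0,0,0,-0.005,20],[0,0,0,0,0,-0.015,20],[0,0,0,0,0,-0.025,20],[0,0,0,0,0,-0.035,20]]
  ],
  "squeeze": 8
}}

```text
time: 20.38
ee_pos: [0.4768, -0.2464, 0.0404]
eef_rot: [0.169, 0.986, 0.0, 0.0]
ft_force: [-0.5, -1.1, -1.3]
width: 0.0377
grip_force: 8.0
```

Emit:
{"name": "step_arm", "arguments": {
  "deltas": [
    [[0,0,0,0,0,-0.012,20],[0,0,0,0,0,-0.024,20],[0,0,0,0,0,-0.036,20],[0,0,0,0,0,-0.048,20],[0,0,0,0,0,-0.06,20],[0,0,0,0,0,-0.072,20],[0,0,0,0,0,-0.085,20],[0,0,0,0,0,-0.085,20],[0,0,0,0,0,-0.085,20]]
  ]
}}

```text
time: 21.5
ee_pos: [0.4765, -0.2463, 0.1241]
eef_rot: [0.169, 0.986, 0.0, -0.0]
ft_force: [-0.5, -0.6, -0.7]
width: 0.038
grip_force: 8.0
```

```bash
cat >> h.py <<'E'
def blobs(fn,kind,box=None,amin=30):
    a=cv2.imread(f'pics/{fn}.png');h=cv2.cvtColor(a,cv2.COLOR_BGR2HSV)
    m=cv2.inRange(h,*{'y':((17,90,60),(32,255,255)),'b':((105,130,50),(125,255,255))}[kind])
    if box: k=np.zeros_like(m);x,y,w,g=box;k[y:y+g,x:x+w]=1;m=m*k
    n,l,st,ce=cv2.connectedComponentsWithStats(m)
    for i in range(1,n):
        if st[i,4]>amin:
            c=max(cv2.findContours((l==i).astype('uint8'),0,2)[0],key=len)
            print(fn,kind,'bbox',st[i,:4],'area',st[i,4],'cen',ce[i].round(1),'minrect',cv2.boxPoints(cv2.minAreaRect(c)).round(0).tolist())
E
python3 - <<'E'
from h import *
go(None); snap('wrist','w8'); snap('side','s8'); snap('top','t8')
for n in ('w8','s8'):
    blobs(n,'y');blobs(n,'b')
E
```

```text
t 21.5 tcp [ 0.4765 -0.2463  0.1241] rotvec-x [-0.943  0.332  0.   ] z [-0.  0. -1.] F [-0.5 -0.6 -0.7] w 0.03797685704190791 grip 7.9999226331710815
w8 y bbox [444   0  98  52] area 342 cen [490.8  22.5] minrect [[444.0, 0.0], [541.0, 0.0], [541.0, 51.0], [444.0, 51.0]]
w8 y bbox [508 171  52  84] area 265 cen [528.7 206.5] minrect [[496.0, 243.0], [520.0, 160.0], [560.0, 171.0], [536.0, 254.0]]
w8 y bbox [308 235  10   7] area 42 cen [312.8 237.5] minrect [[307.0, 237.0], [310.0, 232.0], [318.0, 237.0], [315.0, 242.0]]
w8 y bbox [242 236   9   6] area 37 cen [246.4 238. ] minrect [[242.0, 236.0], [250.0, 236.0], [250.0, 241.0], [242.0, 241.0]]
w8 y bbox [183 244  17  57] area 558 cen [189.3 272.3] minrect [[182.0, 300.0], [184.0, 244.0], [199.0, 244.0], [198.0, 300.0]]
w8 y bbox [360 244  18  57] area 582 cen [370.2 272.7] minrect [[360.0, 244.0], [376.0, 244.0], [378.0, 300.0], [361.0, 300.0]]
w8 y bbox [141 287 371  38] area 5955 cen [325.8 314.8] minrect [[141.0, 287.0], [511.0, 287.0], [511.0, 324.0], [141.0, 324.0]]
w8 y bbox [478 391  29   7] area 99 cen [490.9 393.5] minrect
[... 501 characters left out ...]
.3] minrect [[341.0, 181.0], [348.0, 179.0], [351.0, 189.0], [345.0, 191.0]]
s8 y bbox [294 191   5  10] area 39 cen [295.8 195.2] minrect [[294.0, 191.0], [298.0, 191.0], [298.0, 200.0], [294.0, 200.0]]
s8 y bbox [270 256  37  42] area 749 cen [288.9 280.4] minrect [[267.0, 276.0], [289.0, 255.0], [315.0, 282.0], [292.0, 303.0]]
s8 b bbox [162   0 146  75] area 6137 cen [254.7  28.8] minrect [[162.0, 0.0], [307.0, 0.0], [307.0, 74.0], [162.0, 74.0]]
s8 b bbox [ 28  17 135  84] area 5888 cen [77.8 66.1] minrect [[27.0, 18.0], [154.0, 5.0], [162.0, 88.0], [36.0, 101.0]]
s8 b bbox [ 95 112  18  21] area 47 cen [103.4 122.1] minrect [[94.0, 132.0], [111.0, 111.0], [112.0, 112.0], [96.0, 133.0]]
```

```bash
cat >> h.py <<'E'
def tilt(fn,cap,axang=159.4,half=25):
    a=np.radians(axang);u=np.array([np.cos(a),np.sin(a),0]);v=np.array([-u[1],u[0],0]);k=np.array([0,0,1.])
    for th in range(-20,95,10):
        t=np.radians(th);ax=np.sin(t)*u+np.cos(t)*k; n=np.cos(t)*u-np.sin(t)*k; b=np.array(cap)-.102*ax
        P=np.array([proj(fn,b+l*ax+.025*(i*n+j*v)) for l in(0,.072) for i in(-1,1) for j in(-1,1)])
        print(th,'bbox x',P[:,0].min().round(),P[:,0].max().round(),'y',P[:,1].min().round(),P[:,1].max().round())
E
python3 - <<'E'
from h import *
tilt('s8',(.477,-.247,.145))
E
```

```text
-20 bbox x 243.0 279.0 y 253.0 297.0
-10 bbox x 250.0 282.0 y 255.0 298.0
0 bbox x 258.0 284.0 y 256.0 298.0
10 bbox x 260.0 292.0 y 257.0 297.0
20 bbox x 263.0 299.0 y 256.0 298.0
30 bbox x 266.0 306.0 y 254.0 298.0
40 bbox x 270.0 312.0 y 252.0 297.0
50 bbox x 273.0 316.0 y 250.0 295.0
60 bbox x 276.0 320.0 y 248.0 292.0
70 bbox x 279.0 322.0 y 245.0 289.0
80 bbox x 282.0 323.0 y 243.0 284.0
90 bbox x 284.0 323.0 y 241.0 279.0
```

Emit:
{"name": "step_arm", "arguments": {
  "deltas": [
    [[0,0,0,0,0,0.012,20],[0,0,0,0,0,0.025,20],[0,0,0,0,0,0.035,20],[0,0,0,0,0,0.04,20]]
  ]
}}

```text
time: 22.15
ee_pos: [0.4762, -0.2463, 0.0833]
eef_rot: [0.169, 0.986, 0.0, -0.001]
ft_force: [-1.1, 0.7, -1.6]
width: 0.038
grip_force: 8.0
```

Emit:
{"name": "step_arm", "arguments": {
  "deltas": [
    [[0,0,0,0,0,0,20],[0,0,0,0,0,0,20],[0,0,0,0,0,0,20],[0,0,0,0,0,0,20]]
  ],
  "squeeze": 4
}}

```text
time: 22.65
ee_pos: [0.4769, -0.2465, 0.0847]
eef_rot: [0.169, 0.986, 0.0, 0.0]
ft_force: [0.3, 0.8, -1.5]
width: 0.038
grip_force: 4.0
```

```bash
python3 - <<'E'
from h import *
go(None); snap('side','s9');blobs('s9','y',(240,200,100,130)); tilt('s9',(.477,-.247,.104))
E
```

```text
t 22.65 tcp [ 0.4769 -0.2465  0.0847] rotvec-x [-0.943  0.332 -0.001] z [ 0.001 -0.    -1.   ] F [ 0.3  0.8 -1.5] w 0.03804098104412213 grip 3.9998969435691833
s9 y bbox [268 269  35  40] area 645 cen [286.4 293. ] minrect [[265.0, 287.0], [289.0, 268.0], [311.0, 296.0], [287.0, 315.0]]
-20 bbox x 244.0 279.0 y 265.0 308.0
-10 bbox x 251.0 282.0 y 267.0 309.0
0 bbox x 258.0 284.0 y 268.0 309.0
10 bbox x 261.0 291.0 y 270.0 308.0
20 bbox x 264.0 298.0 y 268.0 309.0
30 bbox x 267.0 305.0 y 266.0 309.0
40 bbox x 270.0 311.0 y 265.0 308.0
50 bbox x 273.0 315.0 y 263.0 306.0
60 bbox x 276.0 319.0 y 260.0 304.0
70 bbox x 279.0 321.0 y 258.0 300.0
80 bbox x 282.0 322.0 y 256.0 296.0
90 bbox x 284.0 321.0 y 254.0 292.0
```

Emit:
{"name": "step_arm", "arguments": {
  "deltas": [
    [[0,0,0,0,0,0,20],[0,0,0,0,0,0,20],[0,0,0,-0.02,0,0,20],[0,0,0,-0.035,0,0,20],[0,0,0,-0.045,0,0,20],[0,0,0,-0.05,0,0,20],[0,0,0,-0.05,0,0,20]]
  ],
  "squeeze": 3
}}

```text
time: 23.58
ee_pos: [0.5237, -0.263, 0.0842]
eef_rot: [0.169, 0.986, 0.0, -0.0]
ft_force: [0.3, -0.6, -1.1]
width: 0.0374
grip_force: 3.0
```

```bash
python3 - <<'E'
from h import *
go(None); p=readout.read_state()['ee_pos']; snap('side','s10');blobs('s10','y',(240,200,110,130)); tilt('s10',(p[0],p[1],.104))
print(readout.read_state()['joint_positions'])
E
```

```text
t 23.57 tcp [ 0.5237 -0.263   0.0842] rotvec-x [-0.943  0.332  0.   ] z [-0.  0. -1.] F [ 0.3 -0.6 -1.1] w 0.03743237251961947 grip 2.9999961191788316
s10 y bbox [284 287  25  23] area 483 cen [296.3 298.5] minrect [[284.0, 309.0], [284.0, 287.0], [308.0, 287.0], [308.0, 309.0]]
-20 bbox x 266.0 301.0 y 267.0 310.0
-10 bbox x 273.0 304.0 y 269.0 311.0
0 bbox x 281.0 307.0 y 270.0 311.0
10 bbox x 284.0 313.0 y 271.0 310.0
20 bbox x 287.0 320.0 y 270.0 311.0
30 bbox x 290.0 327.0 y 268.0 311.0
40 bbox x 293.0 333.0 y 266.0 310.0
50 bbox x 296.0 338.0 y 264.0 308.0
60 bbox x 299.0 342.0 y 262.0 305.0
70 bbox x 302.0 344.0 y 260.0 302.0
80 bbox x 305.0 345.0 y 258.0 298.0
90 bbox x 307.0 345.0 y 256.0 293.0
[ 0.01168022  0.3735954   0.4585687   1.74125929 -0.18521076  1.07010513
  1.76409671]
```

Emit:
{"name": "step_arm", "arguments": {
  "deltas": [
    [[0,0,0,0,0,0.001,20],[0,0,0,0,0,0.002,20],[0,0,0,0,0,0.003,20],[0,0,0,0,0,0.003,20]]
  ]
}}

```text
time: 24.12
ee_pos: [0.524, -0.2631, 0.0816]
eef_rot: [0.169, 0.986, -0.0, 0.0]
ft_force: [0.7, -0.6, 4.3]
width: 0.0375
grip_force: 3.0
```

Emit:
{"name": "step_arm", "arguments": {
  "deltas": [
    [[0,0,0,0,0,0,55],[0,0,0,0,0,0,55],[0,0,0,0,0,0,55],[0,0,0,0,0,0,55],[0,0,0,0,0,0,20],[0,0,0,0,0,0,20],[0,0,0,0,0,0,20],[0,0,0,0,0,0,20]]
  ],
  "squeeze": 15
}}

```text
time: 25.12
ee_pos: [0.5238, -0.2631, 0.0814]
eef_rot: [0.169, 0.986, 0.0, -0.0]
ft_force: [-0.3, 0.1, 0.0]
width: 0.0372
grip_force: 15.0
```

```bash
python3 - <<'E'
from h import *
go(None); snap('side','s11');blobs('s11','y',(240,200,110,130))
for n in('top0','t8'):
    a=cv2.imread(f'pics/{n}.png')[160:285,215:335];h=cv2.cvtColor(a,cv2.COLOR_BGR2HSV)
    m=cv2.inRange(h,(5,110,60),(17,255,255)); p=cv2.findNonZero(m); rct=cv2.minAreaRect(p); print(n,len(p),np.mean(p,axis=(0,1)),rct)
    if n=='top0': A=cv2.cvtColor(a,6).astype(float)
    else: print(cv2.phaseCorrelate(A,cv2.cvtColor(a,6).astype(float)))
E
```

```text
t 25.12 tcp [ 0.5238 -0.2631  0.0814] rotvec-x [-0.943  0.332  0.   ] z [-0.  0. -1.] F [-0.3  0.1  0. ] w 0.037183066242162756 grip 14.994858358986676
s11 y bbox [287 288  23  23] area 470 cen [297.7 299.3] minrect [[286.0, 309.0], [287.0, 288.0], [309.0, 289.0], [308.0, 310.0]]
top0 805 [67.01490683 49.57018634] ((63.294124603271484, 58.176475524902344), (60.63390350341797, 60.148834228515625), 75.96376037597656)
t8 686 [70.64577259 51.81924198] ((63.294124603271484, 58.176475524902344), (60.63390350341797, 60.148834228515625), 75.96376037597656)
((-0.19501262870329583, 0.6045111280708113), 0.6570645950573558)
```

Emit:
{"name": "step_arm", "arguments": {
  "deltas": [
    [[0,0,0,0,0,-0.03,20],[0,0,0,0,0,-0.07,20],[0,0,0,0,0,-0.1,20],[0,0,-0.08,0.006,0.02,-0.1,20],[0,0,-0.16,0.015,0.055,-0.1,20],[0,0,-0.25,0.025,0.09,-0.1,20],[0,0,-0.34,0.034,0.125,-0.1,20],[0,0,-0.43,0.043,0.16,-0.1,20],[0,0,-0.52,0.051,0.188,-0.1,20],[0,0,-0.6,0.056,0.205,-0.1,20],[0,0,-0.626,0.057,0.21,-0.1,20],[0,0,-0.626,0.057,0.21,-0.1,20],[0,0,-0.626,0.057,0.21,-0.1,20]]
  ]
}}

```text
time: 26.8
ee_pos: [0.5397, -0.0471, 0.1813]
eef_rot: [-0.142, 0.99, -0.0, -0.0]
ft_force: [-0.9, -0.5, -2.4]
width: 0.0373
grip_force: 15.0
```

```bash
python3 - <<'E'
from h import *
go((.5395,-.0458,.181)); snap('wrist','w12')
blobs('w12','b',(180,150,200,160)); 
a=cv2.imread('pics/w12.png');h=cv2.cvtColor(a,cv2.COLOR_BGR2HSV)
m=cv2.inRange(h,(17,90,60),(32,255,255));m[:140]=0;m[246:]=0;m[:,:200]=0;m[:,360:]=0
for x in range(225,340,5):
    q=np.nonzero(m[:,x])[0]; 
    if len(q): print(x,q.min(),q.max(),len(q),end=' | ')
p=readout.read_state()['ee_pos'];b=p[2]-.0815
M=R.from_quat(readout.read_state()['eef_rot']).as_matrix()
for z in (b,b+.072): print([np.round(proj('w12',np.array([p[0],p[1],z])+M@np.array([i*.025,j*.025,0])),0).tolist() for i,j in((1,-1),(1,1),(-1,1),(-1,-1))])
print('cap',[np.round(proj('w12',np.array([p[0],p[1],b+.114])+M@np.array([i*.019,j*.019,0])),1).tolist() for i,j in((1,0),(0,1),(0,-1))])
E
```

```text
t 26.8 tcp [ 0.5397 -0.0471  0.1813] rotvec-x [-0.96  -0.281  0.   ] z [-0. -0. -1.] F [-0.9 -0.5 -2.4] w 0.03728256221210699 grip 14.992939999792725
delta [-0.0001  0.0013  0.0003]
w12 b bbox [251 242  59  15] area 122 cen [279.7 246.7] minrect [[251.0, 242.0], [309.0, 242.0], [309.0, 256.0], [251.0, 256.0]]
w12 b bbox [240 287  80  23] area 1750 cen [279.8 297.8] minrect [[240.0, 287.0], [319.0, 287.0], [319.0, 309.0], [240.0, 309.0]]
240 220 238 19 | 245 209 245 37 | 250 191 245 51 | 255 173 245 37 | 260 173 245 36 | 265 173 242 34 | 270 173 240 33 | 275 173 240 33 | 280 173 239 32 | 285 174 239 31 | 290 174 240 32 | 295 174 242 34 | 300 174 245 36 | 305 174 245 40 | 310 174 245 49 | 315 174 239 32 | 320 175 238 19 | 325 175 235 4 | 330 175 235 4 | 335 175 244 11 | [[248.0, 184.0], [310.0, 184.0], [309.0, 243.0], [250.0, 243.0]]
[[236.0, 204.0], [322.0, 204.0], [319.0, 282.0], [239.0, 282.0]]
cap [[279.0, 236.4], [319.2, 274.6], [238.9, 274.6]]
```

```bash
python3 - <<'E'
from h import *
a=cv2.imread('pics/w12.png');h=cv2.cvtColor(a,cv2.COLOR_BGR2HSV)
for x in (262,280,302): print(x,[f'{y}:{h[y,x,0]},{h[y,x,1]},{h[y,x,2]}' for y in range(170,258,4)])
m=cv2.inRange(h,(17,60,40),(40,255,255))
print([(x,[int(y) for y in np.nonzero(m[182:246,x])[0]+182][:1]) for x in range(230,332,4)])
p=readout.read_state()['ee_pos'];M=R.from_quat(readout.read_state()['eef_rot']).as_matrix();b=p[2]-.0815
print('caprear',proj('w12',np.array([p[0],p[1],b+.114])+M@np.array([-.019,0,0])))
E
```

```text
262 ['170:9,140,126', '174:18,197,236', '178:115,7,216', '182:120,7,217', '186:124,8,215', '190:130,7,215', '194:120,6,215', '198:19,88,127', '202:20,40,127', '206:19,43,126', '210:20,42,127', '214:20,117,124', '218:20,130,118', '222:23,148,229', '226:22,148,215', '230:20,154,209', '234:20,154,209', '238:20,153,207', '242:20,153,209', '246:110,178,192', '250:113,92,86', '254:113,92,86']
280 ['170:9,145,128', '174:19,195,237', '178:116,8,218', '182:125,7,215', '186:120,7,216', '190:120,7,215', '194:120,6,214', '198:19,115,120', '202:19,42,129', '206:20,44,127', '210:19,45,126', '214:20,136,118', '218:20,130,118', '222:21,153,218', '226:20,152,213', '230:20,153,212', '234:20,153,212', '238:20,155,214', '242:111,155,168', '246:116,78,88', '250:115,80,89', '254:116,83,89']
302 ['170:9,145,130', '174:18,189,228', '178:113,10,220', '182:126,6,216', '186:126,6,217', '190:120,5,214', '194:120,6,215', '198:19,134,116', '202:19,43,129', '206:20,45,129', '210:20,45,129', '214:19,134,118', '218:19,123,118', '222:23,144,225', '226:29,128,231', '230:20,153,212', '234:20,153,212', '238:20,155,212', '242:20,154,208', '246:20,156,211', '250:111,160,153', '254:113,106,87']
[(230, []), (234, []), (238, [224]), (242, [215]), (246, [206]), (250, [191]), (254, [198]), (258, [198]), (262, [198]), (266, [198]), (270, [198]), (274, [198]), (278, [198]), (282, [198]), (286, [198]), (290, [198]), (294, [198]), (298, [198]), (302, [198]), (306, [197]), (310, [200]), (314, [182]), (318, [218]), (322, [234]), (326, [234]), (330, [234])]
caprear (np.float64(279.08663419785915), np.float64(310.5390151223462))
```

```bash
python3 - <<'E'
from h import *
p=px('w12',295,174.5,.063)[:2]; a=np.radians(14.9);ux=np.array([np.cos(a),np.sin(a)])
print(p,'wall->target along crate x',(np.array([.5395,-.0458])-p)@ux)
# side walls: find orange columns at rows 180..196
im=cv2.imread('pics/w12.png');h=cv2.cvtColor(im,cv2.COLOR_BGR2HSV);m=cv2.inRange(h,(5,110,60),(22,255,255))
uy=np.array([-ux[1],ux[0]])
for y in (178,184,190,196):
    q=np.nonzero(m[y])[0];g=np.split(q,np.nonzero(np.diff(q)>2)[0]+1);print(y,[(int(i[0]),int(i[-1]),round(float((px('w12',i.mean(),y,.063)[:2]-[.5395,-.0458])@uy),4)) for i in g if len(i)])
E
```

```text
[ 0.50865408 -0.04121857] wall->target along crate x 0.028630719686587865
178 [(250, 256, -0.026), (307, 314, 0.0267), (359, 376, 0.0789)]
184 [(250, 256, -0.026), (307, 314, 0.0269), (359, 376, 0.0794)]
190 [(250, 256, -0.026), (307, 314, 0.0272), (361, 375, 0.0804)]
196 [(250, 256, -0.0259), (307, 313, 0.027), (366, 375, 0.0832)]
```

Emit:
{"name": "step_arm", "arguments": {
  "deltas": [
    [[0,0,0.012,0.004,0.001,0.0,20],[0,0,0.025,0.008,0.002,0.0,20],[0,0,0.025,0.01,0.002,0.01,20],[0,0,0.025,0.01,0.002,0.02,20],[0,0,0.025,0.01,0.002,0.026,20],[0,0,0.025,0.01,0.002,0.031,20],[0,0,0.025,0.01,0.002,0.036,20],[0,0,0.025,0.01,0.002,0.039,20],[0,0,0.025,0.01,0.002,0.042,20],[0,0,0.025,0.01,0.002,0.045,20],[0,0,0.025,0.01,0.002,0.045,20]]
  ]
}}

```text
time: 28.22
ee_pos: [0.5296, -0.0469, 0.1362]
eef_rot: [-0.131, 0.991, 0.0, -0.0]
ft_force: [-0.2, 0.4, -2.5]
width: 0.0373
grip_force: 15.0
```

Emit:
{"name": "step_arm", "arguments": {
  "deltas": [
    [[0,0,0,0,-0.001,0.003,20],[0,0,0,0,-0.001,0.006,20],[0,0,0,0,-0.001,0.009,20],[0,0,0,0,-0.001,0.012,20],[0,0,0,0,-0.001,0.015,20],[0,0,0,0,-0.001,0.015,20]]
  ]
}}

```text
time: 28.98
ee_pos: [0.5299, -0.0479, 0.1212]
eef_rot: [-0.131, 0.991, 0.0, -0.0]
ft_force: [-0.2, -0.1, -0.7]
width: 0.0367
grip_force: 15.0
```

Emit:
{"name": "step_arm", "arguments": {
  "deltas": [
    [[0,0,0,0,0,0.003,20],[0,0,0,0,0,0.006,20],[0,0,0,0,0,0.008,20],[0,0,0,0,0,0.008,20]]
  ]
}}

```text
time: 29.48
ee_pos: [0.5299, -0.0479, 0.1132]
eef_rot: [-0.131, 0.991, 0.0, -0.0]
ft_force: [-0.3, 0.0, -1.1]
width: 0.0373
grip_force: 15.0
```

```bash
python3 - <<'E'
from h import *
go(None); snap('wrist','w13')
h=cv2.cvtColor(cv2.imread('pics/w13.png'),cv2.COLOR_BGR2HSV)
for x in (262,280,302): print(x,[f'{y}:{h[y,x,0]},{h[y,x,1]},{h[y,x,2]}' for y in range(182,258,3)])
p=np.array(readout.read_state()['ee_pos']);M=R.from_quat(readout.read_state()['eef_rot']).as_matrix()
c=p+M@np.array([-.0103,0,0]);b=p[2]-.0815;f=lambda x,y,z:np.round(proj('w13',np.array([c[0],c[1],b+z])+M@np.array([x,y,0])),1).tolist()
print('base',f(.025,0,0),'shoulder',f(.025,0,.072),'capbottom',f(.019,0,.09))
E
```

```text
t 29.48 tcp [ 0.5299 -0.0479  0.1132] rotvec-x [-0.966 -0.259  0.   ] z [-0.  0. -1.] F [-0.3  0.  -1.1] w 0.037334441087029976 grip 14.993189200758934
262 ['182:120,1,228', '185:8,36,184', '188:10,155,128', '191:10,155,128', '194:10,160,129', '197:10,156,124', '200:19,200,237', '203:16,51,125', '206:18,47,129', '209:19,47,129', '212:19,33,147', '215:19,135,121', '218:20,136,120', '221:20,153,207', '224:27,136,233', '227:20,157,210', '230:20,153,211', '233:20,156,211', '236:20,155,209', '239:20,154,209', '242:20,155,212', '245:137,23,77', '248:114,108,102', '251:116,86,86', '254:116,87,88', '257:8,30,68']
280 ['182:120,2,228', '185:10,38,183', '188:10,155,128', '191:10,160,129', '194:10,161,130', '197:11,160,126', '200:19,203,237', '203:15,55,129', '206:18,48,128', '209:19,48,127', '212:20,24,194', '215:19,136,122', '218:19,137,121', '221:20,156,221', '224:20,153,214', '227:20,154,213', '230:20,154,215', '233:20,154,214', '236:20,154,214', '239:21,134,184', '242:111,153,170', '245:119,67,87', '248:118,71,90', '251:118,74,89', '254:116,74,86', '257:9,25,70']
302 ['182:120,2,228', '185:10,40,183', '188:10,155,128', '191:11,157,130', '194:11,157,130', '197:11,160,126', '200:19,200,237', '203:14,74,144', '206:18,47,131', '209:19,52,132', '212:20,60,173', '215:19,133,123', '218:19,131,119', '221:21,154,222', '224:28,132,231', '227:29,129,231', '230:20,154,213', '233:20,154,214', '236:20,153,213', '239:20,155,214', '242:20,155,211', '245:20,157,215', '248:117,75,102', '251:115,109,101', '254:115,100,89', '257:5,24,63']
base [279.2, 197.0] shoulder [279.0, 221.0] capbottom [279.0, 240.6]
```

Emit:
{"name": "step_arm", "arguments": {
  "deltas": [
    [[0,0,0,0,0,0.005,20],[0,0,0,0,0,0.01,20],[0,0,0,0,0,0.015,20],[0,0,0,0,0,0.02,20],[0,0,0,0,0,0.024,20],[0,0,0,0,0,0.026,20],[0,0,0,0,0,0.0265,20],[0,0,0,0,0,0.0265,20]]
  ]
}}

```text
time: 30.52
ee_pos: [0.5301, -0.0479, 0.0871]
eef_rot: [-0.131, 0.991, 0.0, 0.0]
ft_force: [0.1, -0.1, -0.9]
width: 0.0371
grip_force: 15.0
```

Emit:
{"name": "step_arm", "arguments": {
  "deltas": [
    [[0,0,0,0,0,0.0007,20],[0,0,0,0,0,0.0014,20],[0,0,0,0,0,0.0014,20]]
  ]
}}

```text
time: 30.9
ee_pos: [0.53, -0.0479, 0.0855]
eef_rot: [-0.131, 0.991, 0.0, -0.0]
ft_force: [-0.9, 0.3, -1.6]
width: 0.0371
grip_force: 15.0
```

Emit:
{"name": "step_arm", "arguments": {
  "deltas": [
    [[0,0,0,0,0,0.0005,20],[0,0,0,0,0,0.001,20],[0,0,0,0,0,0.001,20]]
  ]
}}

```text
time: 31.28
ee_pos: [0.5305, -0.0479, 0.0854]
eef_rot: [-0.131, 0.991, 0.0, 0.001]
ft_force: [-1.6, -0.1, 6.7]
width: 0.0376
grip_force: 15.0
```

Emit:
{"name": "step_arm", "arguments": {
  "deltas": [
    [[0,0,0,0,0,-0.001,58],[0,0,0,0,0,-0.001,58],[0,0,0,0,0,-0.001,58],[0,0,0,0,0,-0.001,58],[0,0,0,0,0,-0.02,58],[0,0,0,0,0,-0.06,58],[0,0,0,0,0,-0.11,58],[0,0,0,0.03,0,-0.15,58],[0,0,0,0.07,0,-0.17,58],[0,0,0,0.1,-0.03,-0.17,58],[0,0,0,0.1,-0.08,-0.17,58],[0,0,0,0.1,-0.13,-0.17,58],[0,0,0,0.1,-0.17,-0.17,58],[0,0,0,0.1,-0.17,-0.17,58]]
  ]
}}

```text
time: 33.02
ee_pos: [0.477, -0.2411, 0.2542]
eef_rot: [-0.128, 0.992, -0.001, -0.001]
ft_force: [-0.9, 1.2, 0.3]
width: 0.0505
grip_force: 0.0
```

```bash
python3 - <<'E'
from h import *
go(None); snap('side','s14');snap('top','t14')
blobs('s14','b',(230,120,100,140),20); blobs('t14','b',(215,150,125,140),20)
for n,c in(('a',(.580,.0235)),('b',(.5395,-.0453))):
    print(n,'side cap mid',np.round(proj('s14',(*c,.106)),1),'top cap',np.round(proj('t14',(*c,.118)),1))
# jars: white lids in top
for n in('top0','t14'):
    h=cv2.cvtColor(cv2.imread(f'pics/{n}.png'),cv2.COLOR_BGR2HSV); m=cv2.inRange(h,(0,0,172),(180,40,255));k=np.zeros_like(m);k[165:275,222:330]=1
    _,_,st,ce=cv2.connectedComponentsWithStats(m*k);print(n,[(s[4],c.round(1).tolist()) for s,c in zip(st[1:],ce[1:]) if s[4]>60])
E
```

```text
t 33.02 tcp [ 0.477  -0.2411  0.2542] rotvec-x [-0.967 -0.255  0.001] z [-0.001 -0.001 -1.   ] F [-0.9  1.2  0.3] w 0.050492683702493046 grip 0.0
t14 b bbox [251 195  20  20] area 302 cen [260.4 204.1] minrect [[249.0, 198.0], [266.0, 192.0], [272.0, 210.0], [255.0, 216.0]]
t14 b bbox [288 217  20  20] area 306 cen [297.3 226.2] minrect [[288.0, 217.0], [307.0, 217.0], [307.0, 236.0], [288.0, 236.0]]
a side cap mid [286.6 181.8] top cap [258.6 202.5]
b side cap mid [277.6 201.8] top cap [296.5 225.1]
top0 []
t14 [(np.int32(132), [285.7, 201.8]), (np.int32(141), [263.7, 237.9])]
```

```bash
python3 -c "
from bench import r
print(r.close_job())"
```

```text
the job is handed in; nothing more can be done
None
```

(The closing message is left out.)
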